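# Put the stacked balance check weights away by size

## Task

The five steel check weights of the balance have been left in two stacks. Take the stacks apart and put every weight away in the storage dish whose recess is made for its size, the largest weight in the largest dish and so on down to the smallest, each lying flat on the floor of its recess. Set them down rather than dropping them, and do not topple any weight.

Things in the scene. Friction and masses are not known exactly. Their poses are not given: they have to be found in the camera images.
- weight_a: The largest of five plain steel disc weights: 68 mm diameter, 26 mm thick, about 0.74 kg. At the start it stands on the worktop as the foot of one of the two stacks. Origin: centre of its underside; z is the disc's axis, pointing up (top face 26 mm above the origin).
- weight_b: The second largest of five plain steel disc weights: 58 mm diameter, 26 mm thick, about 0.54 kg. At the start it stands on the worktop as the foot of the other stack. Origin: centre of its underside; z is the disc's axis, pointing up (top face 26 mm above the origin).
- weight_c: The middle-sized of five plain steel disc weights: 46 mm diameter, 26 mm thick, about 0.34 kg. At the start it lies on weight_a or weight_b and carries weight_e. Origin: centre of its underside; z is the disc's axis, pointing up (top face 26 mm above the origin).
- weight_d: The second smallest of five plain steel disc weights: 36 mm diameter, 26 mm thick, about 0.21 kg. At the start it lies on weight_a or weight_b, on whichever weight_c does not. Origin: centre of its underside; z is the disc's axis, pointing up (top face 26 mm above the origin).
- weight_e: The smallest of five plain steel disc weights: 26 mm diameter, 26 mm thick, about 0.11 kg. At the start it lies on top of weight_c. Origin: centre of its underside; z is the disc's axis, pointing up (top face 26 mm above the origin).
- dish_a: The largest of five round shallow grey plastic storage dishes, fixed to the worktop, 96 mm across outside, with a round flat-bottomed recess 84 mm in diameter (for the 68 mm weight); its floor is 4 mm and its rim 9 mm above the worktop. Origin: its centre at worktop level; z up.
- dish_b: The second largest of five round shallow grey plastic storage dishes, fixed to the worktop, 86 mm across outside, with a round flat-bottomed recess 74 mm in diameter (for the 58 mm weight); its floor is 4 mm and its rim 9 mm above the worktop. Origin: its centre at worktop level; z up.
- dish_c: The middle-sized of five round shallow grey plastic storage dishes, fixed to the worktop, 74 mm across outside, with a round flat-bottomed recess 62 mm in diameter (for the 46 mm weight); its floor is 4 mm and its rim 9 mm above the worktop. Origin: its centre at worktop level; z up.
- dish_d: The second smallest of five round shallow grey plastic storage dishes, fixed to the worktop, 64 mm across outside, with a round flat-bottomed recess 52 mm in diameter (for the 36 mm weight); its floor is 4 mm and its rim 9 mm above the worktop. Origin: its centre at worktop level; z up.
- dish_e: The smallest of five round shallow grey plastic storage dishes, fixed to the worktop, 54 mm across outside, with a round flat-bottomed recess 42 mm in diameter (for the 26 mm weight); its floor is 4 mm and its rim 9 mm above the worktop. Origin: its centre at worktop level; z up.
There are look-alikes about, which are no part of the job. What is shaped like the dish_c but blue is not meant.

How it is judged:
By the outcome, as a careful person would: the job done as asked, in the order asked, and still so for the second after the job is handed in, with the robot touching nothing.
It also fails if it takes over 128 s, if anything falls off the work surface, if the arm or the gripper's body presses on something with over 40 N, if the wrist force passes 120 N, or if a joint passes its speed limit or range.

## Robot

A 6-joint arm with a two-finger parallel gripper is mounted at the origin on a cart in front of the work surface, level with it; the furniture and walls round the work are solid. World frame = base frame: x ahead of the robot, y to its left, z up, the work surface at z = 0. Lengths are in m, angles in rad, forces in N, time in s.
With the tool pointing down it reaches from about 0.3 to 0.875 m from the base axis. Payload 6.4 kg.
Tool frame: the origin (TCP) lies between the finger pads; the fingertips stand 8 mm ahead of it and the grasp point (between the pads) lies 11 mm behind it (ctrl.finger_overhang is the distance from the TCP to the fingertips, in m); z points along the fingers, y is the line along which they close (so a half turn about z gives the same grasp; the last joint's range is limited). The gripper opens to 85 mm and grips with 20 to 120 N. Pads are 22 mm wide; open, the fingers measure 114 mm over their backs; the gripper's body (76 mm by 85 mm) begins 54 mm behind the grasp point. The pads swing forward as they close: fully open they stand 13 mm farther back than shut.
Start: joints at [1.028, 0.181, 1.607, -0, 1.354, -0.206], TCP at [0.19, 0.543, 0.239] pointing down, gripper open.
Joint ranges: [-2.99, 2.99], [-0.89, 2.07], [0.3, 2.58], [-1.14, 4.28], [0, 2.63], [-3.12, 3.12]. Speed limits (rad/s): [2.57, 2.57, 3.01, 3.14, 3.14, 3.14].

## Interface

Orientations are given as a unit quaternion [w, x, y, z].
In Python, from bench import ctrl, camera gives the robot as it stands.
- The arm moves only by the shell command python3 -m pendant 'ROWS' [OPENING]. ROWS is JSON, a list of rows, each a list of 6 numbers: the shift along the world's x, y, z normalised to -1 to 1, where 1 is 200 mm, then the turn, a rotation vector about the world's x, y, z normalised to -1 to 1, where 1 is pi/2 rad. In form: [[dx, dy, dz, rx, ry, rz], ...]. A call has exactly 10 rows; each row shifts and turns the commanded pose from where the row before left it; what a row does not reach is not made up. A row lasts 1/8 s, in which the tool goes at most 62.5 mm and 10.7 degrees, less where a joint would pass 70% of its speed; a pose out of reach is approached as far as the arm can. A call with a number of a shift or a turn outside -1 to 1 is refused whole. A call with a gripper value outside its range is refused whole. OPENING is the opening, from -1 (shut) to 1 (fully open), set as the call begins (- or left out, the last holds). The fingers move at their own pace and stop on an object; the grip force is fixed at half the most. Time passes only in rows, so rows that do not move let the fingers close, or fill a call up. It gives the time, the measured TCP pose, the force, the opening and the grip force at its end, in the units of the state.
- ctrl.get_obs(): the state, without advancing time (a new reading comes with each control period).
- camera(name): name is "scene" or "top" or "wrist"; returns a dict with "color" (420x560x3 uint8, blue, green, red), "fx", "fy", "cx", "cy" (pixels), "xyz" and "rotation" of the camera in the world; the wrist camera has in their place "hand_eye" (4x4, takes a point from camera to tool coordinates, whose origin is the TCP and whose axes are the flange's). Camera axes: x right, y down, z forward; pixel columns grow to the right and rows downward; lengths in m; the calibration is good to about 2 mm. A picture is of the moment at which its call begins: read the wrist's pose just before it. There is no depth.
- ctrl.hand_in(): hands the job in; it is judged then, once.
The state is a dict: "time_s": time; "q": joint angles; "dq": joint speeds; "joint_efforts": joint torques, N m; "eef_pos": TCP position; "eef_rot": TCP orientation; "wrist_force": force on the tool from outside, world axes, zero at the start; "torque": the same for the moment, N m; "opening": opening from 0.0 (shut) to 1.0 (fully open); "grasp_force": force on a finger pad.
Only numpy, scipy, OpenCV 4.12 (cv2) and the standard library are available. Lean on these libraries where they do the work, as an engineer would, in place of code of your own. Each camera call takes 0.05 s, during which the arm holds its last target. There are 200 camera calls.

## Working session

There is one attempt and no reset: what is moved stays moved. The work goes in short steps, Python scripts to look and compute and a shell command to move; the robot and the scene stay as the last step left them, time stands still between calls to the robot, and variables do not carry over. Pictures are saved under pics/ and viewed, at most 14 in all, crops included, and the job is handed in when it is done.

```bash
ls; mkdir -p pics; python3 - <<'E'
from bench import ctrl,camera
import cv2
for n in("top","scene"):
    c=camera(n); cv2.imwrite(f"pics/{n}0.png",c["color"]); print(n,c["fx"],c["cx"],c["cy"],c["xyz"],c["rotation"])
o=ctrl.get_obs(); print(o, ctrl.finger_overhang)
E
```

```text
pics
top 538.5503389058771 287.2184876259178 211.12555452264172 [ 0.26307189 -0.00204847  1.37214112] [-0.07311953  0.70341442 -0.70304296  0.07478161]
scene 382.41939857867726 276.4583153946607 207.9017904059897 [ 0.11546118 -0.64162183  0.59343993] [-0.45957707  0.84289889 -0.24075384  0.14264631]
{'time_s': 0.1, 'q': array([ 1.02773803e+00,  1.81481085e-01,  1.60793951e+00, -7.83305442e-06,
        1.35375925e+00, -2.06321385e-01]), 'dq': array([ 0.00147511, -0.00071051, -0.00200157, -0.00035314,  0.0027782 ,
       -0.00052095]), 'joint_efforts': array([-3.96482765e-04, -4.45873654e+01, -3.52240241e+01, -3.92367747e-04,
        4.08955151e-03, -2.48233476e-05]), 'eef_pos': array([0.18972461, 0.5422803 , 0.23845093]), 'eef_rot': array([-2.86884428e-04,  1.67573211e-01,  9.85859315e-01, -7.39936092e-04]), 'wrist_force': array([-0.52859358, -0.44708845, -1.25368443]), 'torque': array([ 0.01221065, -0.01708438,  0.02928733]), 'grasp_force': 0.0, 'opening': 1.000428742003376} 0.008
```

View pics/top0.png

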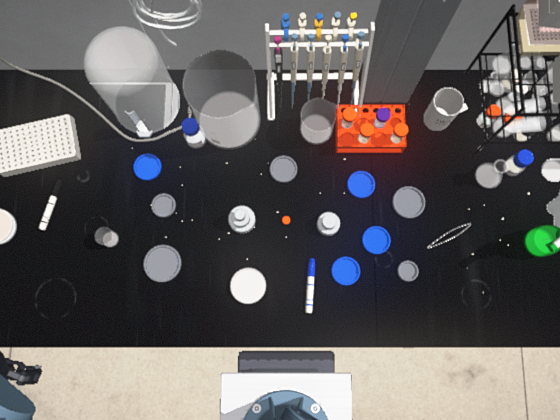

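View pics/scene0.png

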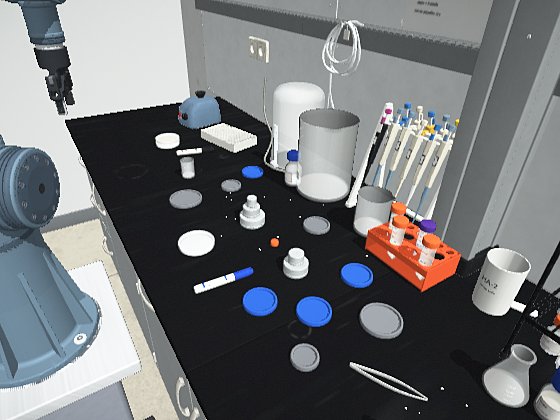

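Top view: the grey dishes are at (283,168), (163,205), (162,263), (408,202) and (407,270). The blue ones at (147,167), (361,184), (376,240) and (345,271) are look-alikes, and so is the white lid at (248,286). The stacks are at (241,219), which is the 3-high one, and (329,223). I'll measure the diameters to tell the dishes apart and confirm in a crop.

```bash
cat > h.py <<'E'
import numpy as np,cv2
from scipy.spatial.transform import Rotation as R
from bench import ctrl,camera
def rot(q): return R.from_quat(np.roll(q,-1)).as_matrix()
def campose(c,o=None):
    if "xyz" in c: return np.array(c["xyz"]),(rot(c["rotation"]) if np.size(c["rotation"])==4 else np.array(c["rotation"]))
    H=np.array(c["hand_eye"]);Rt=rot(o["eef_rot"]);return Rt@H[:3,3]+o["eef_pos"],Rt@H[:3,:3]
def world(c,uv,z,o=None):
    p,M=campose(c,o);uv=np.atleast_2d(uv).astype(float)
    d=np.c_[(uv[:,0]-c["cx"])/c["fx"],(uv[:,1]-c["cy"])/c["fy"],np.ones(len(uv))]@M.T
    return p+d*((z-p[2])/d[:,2])[:,None]
def pix(c,P,o=None):
    p,M=campose(c,o);q=(np.atleast_2d(P)-p)@M;return np.c_[c["fx"]*q[:,0]/q[:,2]+c["cx"],c["fy"]*q[:,1]/q[:,2]+c["cy"]]
def ring(c,x,y,z,r,o=None):
    t=np.linspace(0,2*np.pi,60);return pix(c,np.c_[x+r*np.cos(t),y+r*np.sin(t),z+0*t],o)
def circ(P):
    A=np.c_[2*P[:,:2],np.ones(len(P))];s=np.linalg.lstsq(A,(P[:,:2]**2).sum(1),rcond=None)[0]
    return s[0],s[1],np.sqrt(s[2]+s[0]**2+s[1]**2)
E
python3 - <<'E'
from h import *
c=camera("top");im=c["color"];g=cv2.cvtColor(im,cv2.COLOR_BGR2GRAY)
m=(g>60).astype('uint8')
for u,v in[(283,168),(163,205),(162,263),(408,202),(407,270),(241,219),(329,223)]:
    n,l=cv2.connectedComponents(m);k=(l==l[v,u]).astype('uint8')
    ct=max(cv2.findContours(k,0,1)[0],key=cv2.contourArea)[:,0]
    h=cv2.convexHull(ct)[:,0]
    for z in(.009,.026):
        W=world(c,h,z);x,y,r=circ(W);e=abs(np.hypot(W[:,0]-x,W[:,1]-y)-r).max()
        print((u,v),z,np.round([x,y,2*r,e],4))
a=cv2.resize(im[150:300,130:430],(800,400),interpolation=cv2.INTER_CUBIC);cv2.imwrite("pics/crop1.png",a)
s=camera("scene")["color"];b=cv2.resize(s[180:290,225:325],None,fx=5,fy=5,interpolation=cv2.INTER_CUBIC);cv2.imwrite("pics/crop2.png",b)
E
```

```text
(283, 168) 0.009 [6.68e-01 5.70e-03 7.50e-02 6.00e-04]
(283, 168) 0.026 [6.63e-01 5.60e-03 7.41e-02 6.00e-04]
(163, 205) 0.009 [0.5695 0.3169 0.0652 0.0012]
(163, 205) 0.026 [0.5657 0.3129 0.0644 0.0012]
(162, 263) 0.009 [0.4188 0.3121 0.0967 0.0007]
(162, 263) 0.026 [0.4168 0.3082 0.0955 0.0007]
(408, 202) 0.009 [ 0.5785 -0.3207  0.0866  0.0008]
(408, 202) 0.026 [ 0.5746 -0.3167  0.0855  0.0008]
(407, 270) 0.009 [ 0.3998 -0.3101  0.0541  0.0008]
(407, 270) 0.026 [ 0.3981 -0.3063  0.0535  0.0008]
(241, 219) 0.009 [0.5322 0.112  0.0747 0.0029]
(241, 219) 0.026 [0.5288 0.1105 0.0737 0.0029]
(329, 223) 0.009 [ 0.5215 -0.111   0.0634  0.0016]
(329, 223) 0.026 [ 0.5183 -0.1097  0.0626  0.0016]
```

View pics/crop1.png

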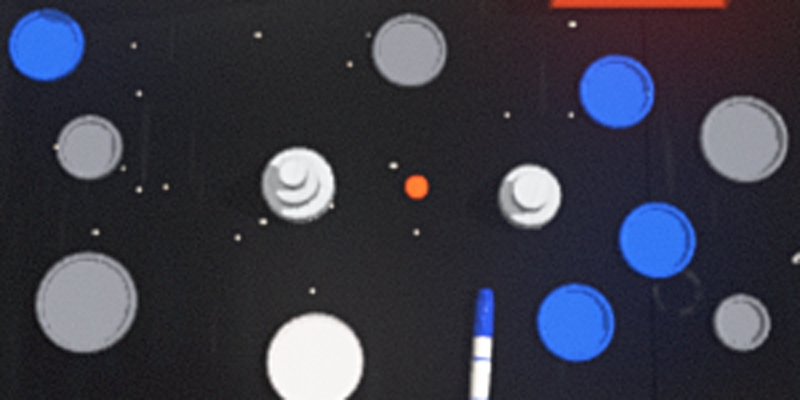

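View pics/crop2.png

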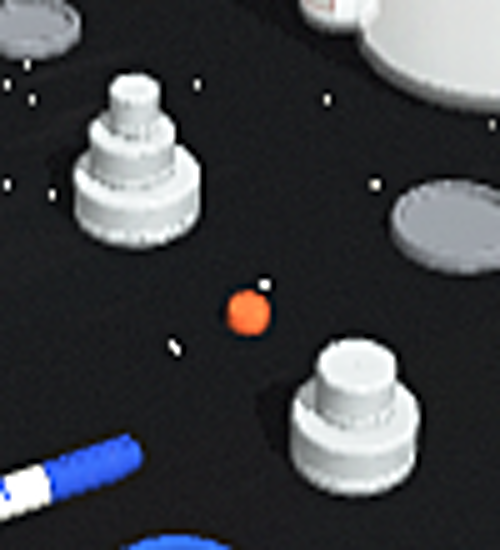

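Diameters match (96.7, 86.6, 75.0, 65.2 and 54.1 mm), so the dishes are a=(162,263), b=(408,202), c=(283,168), d=(163,205), e=(407,270), all grey. The left stack is e on c, and its foot is the larger one (a). The right stack is d on b. Next I'll locate e and d from both cameras.

```bash
python3 - <<'E'
from h import *
T=camera("top");S=camera("scene")
print(world(T,[239.5,214.5],.078),world(S,[251.8,197.6],.078))
print(world(T,[328.4,220.1],.052),world(S,[296.4,252.4],.052))
# edge-fit: maximise gradient along the ring in the two views
def score(x,y,z,r,b):
    s=0
    for c in(T,S):
        g=cv2.GaussianBlur(cv2.cvtColor(c["color"],6),(0,0),.8).astype('float32')
        f=lambda q:cv2.remap(g,q[:,:1].astype('float32'),q[:,1:].astype('float32'),1)
        s+=np.abs(f(ring(c,x,y,z,r-.0015))-f(ring(c,x,y,z,r+.0015))).mean()
    return s
for n,x0,y0,z,r in[("e",.527,.11,.078,.013),("c",.527,.11,.052,.023),("a",.527,.11,.026,.034),("d",.517,-.11,.052,.018),("b",.517,-.11,.026,.029)]:
    G=[(score(x0+i*.001,y0+j*.001,z,r,0),x0+i*.001,y0+j*.001) for i in range(-12,13) for j in range(-12,13)]
    G.sort(reverse=True);print(n,np.round(G[:3],4).tolist())
E
```

```text
[[0.52974241 0.11198063 0.078     ]] [[0.53027817 0.11156872 0.078     ]]
[[ 0.52099    -0.10799626  0.052     ]] [[ 0.52005017 -0.10844344  0.052     ]]
e [[80.6909, 0.531, 0.114], [79.1149, 0.531, 0.113], [78.1905, 0.531, 0.115]]
c [[70.0427, 0.531, 0.118], [69.573, 0.531, 0.117], [68.8694, 0.531, 0.119]]
a [[115.6223, 0.53, 0.112], [114.4873, 0.53, 0.111], [114.1675, 0.531, 0.112]]
d [[89.5837, 0.52, -0.108], [88.7338, 0.52, -0.109], [88.0226, 0.519, -0.109]]
b [[127.5754, 0.519, -0.11], [125.463, 0.519, -0.109], [123.4175, 0.518, -0.11]]
```

Both views agree on e at (0.530, 0.112) and d at (0.520, -0.108). Moving above e.

```bash
python3 -m pendant '[[0.17,-0.215,0,0,0,0],[0.17,-0.215,-0.05,0,0,0],[0.17,-0.215,-0.05,0,0,0],[0.17,-0.215,-0.05,0,0,0],[0.17,-0.215,-0.05,0,0,0],[0.17,-0.215,-0.05,0,0,0],[0.17,-0.215,-0.05,0,0,0],[0.17,-0.215,-0.05,0,0,0],[0.17,-0.215,-0.05,0,0,0],[0.17,-0.215,-0.05,0,0,0]]' 1
```

```text
time_s: 1.55
eef_pos: [0.5311, 0.1111, 0.1491]
eef_rot: [0.0, 0.168, 0.986, 0.0]
wrist_force: [0.8, 0.1, 0.0]
opening: 1.001
grasp_force: 0.0
```

```bash
python3 -m pendant '[[0,0.005,-0.07,0,0,0],[0,0,-0.07,0,0,0],[0,0,-0.07,0,0,0],[0,0,-0.07,0,0,0],[0,0,-0.07,0,0,0],[0,0,-0.03,0,0,0],[0,0,-0.025,0,0,0],[0,0,0,0,0,0],[0,0,0,0,0,0],[0,0,0,0,0,0]]' && python3 -m pendant '[[0,0,0,0,0,0],[0,0,0,0,0,0],[0,0,0,0,0,0],[0,0,0,0,0,0],[0,0,0,0,0,0],[0,0,0,0,0,0],[0,0,0,0,0,0],[0,0,0,0,0,0],[0,0,0,0,0,0],[0,0,0,0,0,0]]' -1
python3 - <<'E'
from h import *
cv2.imwrite("pics/w1.png",camera("wrist")["color"])
E
```

```text
time_s: 2.8
eef_pos: [0.5304, 0.1137, 0.0687]
eef_rot: [0.0, 0.168, 0.986, 0.0]
wrist_force: [-0.7, -0.1, -0.6]
opening: 1.003
grasp_force: 0.0
time_s: 4.05
eef_pos: [0.5304, 0.1137, 0.0686]
eef_rot: [0.0, 0.168, 0.986, 0.0]
wrist_force: [0.6, -0.7, 5.9]
opening: 0.284
grasp_force: 59.0
```

View pics/w1.png

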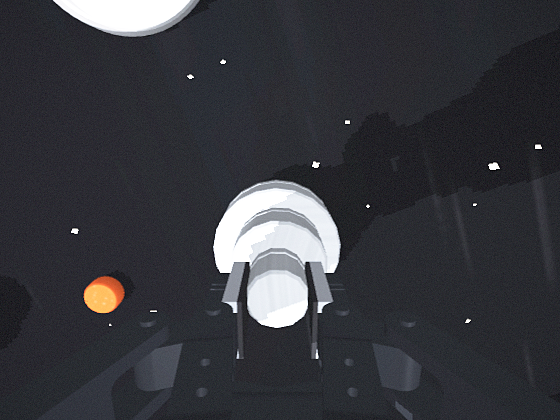

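Wrist view: e is held squarely between the pads at about (278,290). Lifting it and carrying it to dish_e.

```bash
python3 -m pendant '[[0,0,0.1,0,0,0],[0,0,0.25,0,0,0],[-0.06,-0.2,0.1,0,0,0],[-0.085,-0.275,0,0,0,0],[-0.085,-0.275,0,0,0,0],[-0.085,-0.275,0,0,0,0],[-0.085,-0.275,0,0,0,0],[-0.085,-0.275,0,0,0,0],[-0.085,-0.275,0,0,0,0],[-0.083,-0.269,0,0,0,0]]'
```

```text
time_s: 5.35
eef_pos: [0.3981, -0.3112, 0.1575]
eef_rot: [-0.0, 0.168, 0.986, 0.001]
wrist_force: [1.1, -0.2, -0.6]
opening: 0.276
grasp_force: 59.1
```

```bash
python3 -m pendant '[[0.005,0.005,-0.12,0,0,0],[0,0,-0.12,0,0,0],[0,0,-0.12,0,0,0],[0,0,-0.12,0,0,0],[0,0,-0.08,0,0,0],[0,0,-0.06,0,0,0],[0,0,-0.03,0,0,0],[0,0,-0.015,0,0,0],[0,0,-0.01,0,0,0],[0,0,0,0,0,0]]'
```

```text
time_s: 6.6
eef_pos: [0.4006, -0.3093, 0.0236]
eef_rot: [0.0, 0.168, 0.986, -0.0]
wrist_force: [-0.2, 0.2, -0.9]
opening: 0.273
grasp_force: 59.2
```

```bash
python3 -m pendant '[[0,0,-0.004,0,0,0],[0,0,-0.004,0,0,0],[0,0,-0.004,0,0,0],[0,0,-0.003,0,0,0],[0,0,0,0,0,0],[0,0,0,0,0,0],[0,0,0,0,0,0],[0,0,0,0,0,0],[0,0,0,0,0,0],[0,0,0,0,0,0]]'
python3 - <<'E'
from h import *
cv2.imwrite("pics/w2.png",camera("wrist")["color"])
E
```

```text
time_s: 7.85
eef_pos: [0.4005, -0.3091, 0.0206]
eef_rot: [-0.0, 0.168, 0.986, -0.0]
wrist_force: [-2.5, 1.6, 4.6]
opening: 0.272
grasp_force: 59.7
```

View pics/w2.png

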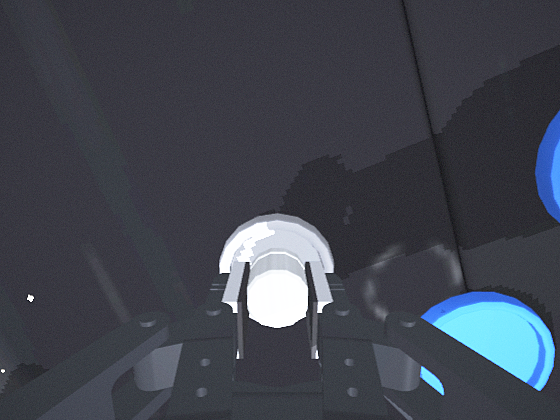

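Contact came at the expected height, and e is centred inside the grey recess. Releasing, rising and moving to above d.

```bash
python3 -m pendant '[[0,0,0,0,0,0],[0,0,0,0,0,0],[0,0,0,0,0,0],[0,0,0,0,0,0],[0,0,0,0,0,0],[0,0,0,0,0,0],[0,0,0.05,0,0,0],[0,0,0.15,0,0,0],[0,0,0.2,0,0,0],[0,0,0.2,0,0,0]]' 1 && python3 -m pendant '[[0,0,0,0,0,0],[0.1,0.168,0,0,0,0],[0.1,0.168,0,0,0,0],[0.1,0.168,0,0,0,0],[0.1,0.168,0,0,0,0],[0.1,0.168,0,0,0,0],[0.0975,0.166,0,0,0,0],[0,0,-0.1,0,0,0],[0,0,-0.1,0,0,0],[0,0,-0.05,0,0,0]]'
```

```text
time_s: 9.15
eef_pos: [0.4003, -0.309, 0.1421]
eef_rot: [0.0, 0.168, 0.986, -0.0]
wrist_force: [0.5, 0.8, -0.1]
opening: 1.003
grasp_force: 0.0
time_s: 10.4
eef_pos: [0.5187, -0.1072, 0.0885]
eef_rot: [-0.001, 0.167, 0.986, 0.0]
wrist_force: [0.2, -0.3, -0.4]
opening: 1.003
grasp_force: 0.0
```

```bash
python3 - <<'E'
from h import *
T=camera("top");S=camera("scene")
a=cv2.resize(T["color"][150:300,380:430],None,fx=3.5,fy=3.5,interpolation=2)
b=cv2.resize(S["color"][170:400,150:400],None,fx=2.2,fy=2.2,interpolation=2)
h=max(a.shape[0],b.shape[0]);P=lambda i:cv2.copyMakeBorder(i,0,h-i.shape[0],0,0,0)
cv2.imwrite("pics/m3.png",np.hstack([P(a),P(b)]))
E
```

```text
(no output)
```

View pics/m3.png

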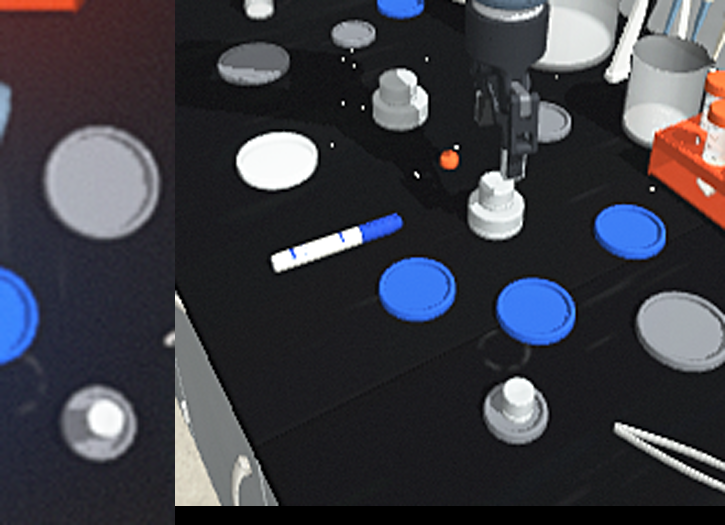

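The picture shows e upright in dish_e (right panel at (518,400)) and the gripper directly over d. Descending onto d and gripping it.

```bash
python3 -m pendant '[[0.003,-0.003,-0.05,0,0,0],[0,0,-0.05,0,0,0],[0,0,-0.05,0,0,0],[0,0,-0.05,0,0,0],[0,0,-0.03,0,0,0],[0,0,0,0,0,0],[0,0,0,0,0,0],[0,0,0,0,0,0],[0,0,0,0,0,0],[0,0,0,0,0,0]]' && python3 -m pendant '[[0,0,0,0,0,0],[0,0,0,0,0,0],[0,0,0,0,0,0],[0,0,0,0,0,0],[0,0,0,0,0,0],[0,0,0,0,0,0],[0,0,0,0,0,0],[0,0,0,0,0,0],[0,0,0,0,0,0],[0,0,0,0,0,0]]' -1
```

```text
time_s: 11.75
eef_pos: [0.5206, -0.1085, 0.0444]
eef_rot: [0.0, 0.168, 0.986, -0.0]
wrist_force: [-0.5, 0.0, 0.7]
opening: 1.001
grasp_force: 0.0
time_s: 13.0
eef_pos: [0.5208, -0.1086, 0.0447]
eef_rot: [0.0, 0.168, 0.986, -0.0]
wrist_force: [-0.9, -0.2, 5.5]
opening: 0.395
grasp_force: 59.8
```

```bash
python3 -m pendant '[[0,0,0.1,0,0,0],[0,0,0.25,0,0,0],[0,0.1,0.18,0,0,0],[0.035,0.29,0,0,0,0],[0.035,0.29,0,0,0,0],[0.035,0.29,0,0,0,0],[0.035,0.29,0,0,0,0],[0.035,0.29,0,0,0,0],[0.035,0.29,0,0,0,0],[0.034,0.287,0,0,0,0]]' && python3 -m pendant '[[0,0,-0.12,0,0,0],[0,0,-0.12,0,0,0],[0,0,-0.12,0,0,0],[0,0,-0.12,0,0,0],[0,0,-0.06,0,0,0],[0,0,-0.04,0,0,0],[0,0,-0.02,0,0,0],[0,0,-0.02,0,0,0],[0,0,0,0,0,0],[0,0,0,0,0,0]]'
```

```text
time_s: 14.25
eef_pos: [0.5686, 0.3186, 0.149]
eef_rot: [-0.001, 0.168, 0.986, -0.0]
wrist_force: [0.2, -0.2, -2.5]
opening: 0.393
grasp_force: 60.3
time_s: 15.5
eef_pos: [0.5696, 0.317, 0.0268]
eef_rot: [0.0, 0.168, 0.986, 0.0]
wrist_force: [-0.4, -0.1, -2.4]
opening: 0.394
grasp_force: 60.5
```

Need 4.2 mm more.

```bash
python3 -m pendant '[[0,0,-0.006,0,0,0],[0,0,-0.005,0,0,0],[0,0,-0.004,0,0,0],[0,0,-0.003,0,0,0],[0,0,-0.003,0,0,0],[0,0,0,0,0,0],[0,0,0,0,0,0],[0,0,0,0,0,0],[0,0,0,0,0,0],[0,0,0,0,0,0]]'
```

```text
time_s: 16.75
eef_pos: [0.5693, 0.3169, 0.0227]
eef_rot: [-0.0, 0.168, 0.986, -0.0]
wrist_force: [-3.0, -1.1, 5.6]
opening: 0.4
grasp_force: 61.1
```

```bash
python3 -m pendant '[[0,0,0,0,0,0],[0,0,0,0,0,0],[0,0,0,0,0,0],[0,0,0,0,0,0],[0,0,0,0,0,0],[0,0,0,0,0,0],[0,0,0.05,0,0,0],[0,0,0.15,0,0,0],[0,0,0.2,0,0,0],[0,0,0.2,0,0,0]]' 1
cat > fit.py <<'E'
from h import *
import sys
T=camera("top");S=camera("scene")
def fit(x0,y0,z,r,cams=(T,S)):
    gs=[cv2.GaussianBlur(cv2.cvtColor(c["color"],6),(0,0),.8).astype('float32') for c in cams]
    def score(x,y):
        s=0
        for c,g in zip(cams,gs):
            f=lambda q:cv2.remap(g,q[:,:1].astype('float32'),q[:,1:].astype('float32'),1)
            s+=np.clip(f(ring(c,x,y,z,r-.0015))-f(ring(c,x,y,z,r+.0015)),0,60).mean()
        return s
    G=[(score(x0+i*.001,y0+j*.001),x0+i*.001,y0+j*.001) for i in range(-10,11) for j in range(-10,11)]
    return np.round(max(G),4)
E
python3 - <<'E'
from fit import *
for cams in((T,S),(T,),(S,)):
    print("c",fit(.530,.112,.052,.023,cams),"a",fit(.530,.112,.026,.034,cams),"b",fit(.519,-.110,.026,.029,cams))
a=cv2.resize(T["color"][150:300,130:360],None,fx=3.4,fy=3.4,interpolation=2)
cv2.imwrite("pics/t4.png",a)
E
```

```text
time_s: 18.0
eef_pos: [0.5693, 0.3169, 0.1439]
eef_rot: [0.0, 0.168, 0.986, 0.0]
wrist_force: [1.0, 0.1, 0.4]
opening: 1.0
grasp_force: 0.0
c [71.3288  0.531   0.116 ] a [91.5672  0.53    0.112 ] b [109.8932   0.519   -0.11  ]
c [29.3845  0.533   0.115 ] a [58.6556  0.53    0.112 ] b [60.    0.52 -0.11]
c [45.6616  0.53    0.114 ] a [33.0563  0.531   0.113 ] b [49.8932  0.519  -0.11  ]
```

View pics/t4.png

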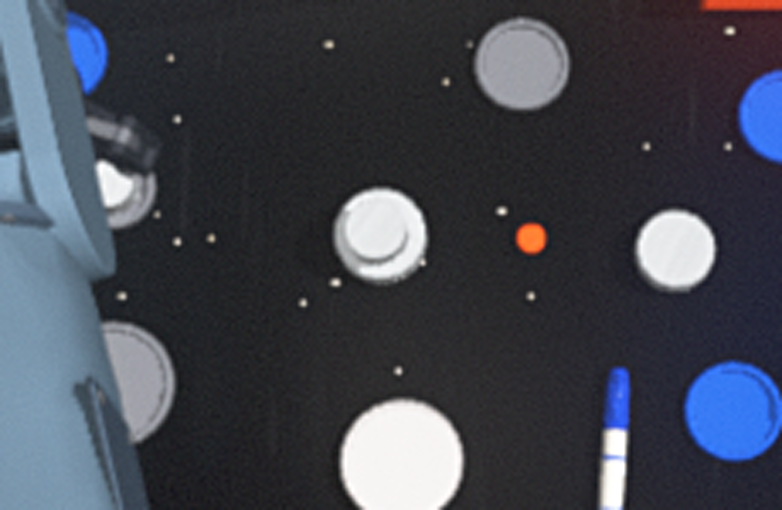

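c sits on a at about (377,232) in the crop, which gives (0.531, 0.1145). b is uncovered at (676,250), d is in its dish, and nothing has been disturbed. Moving to grip c.

```bash
python3 -m pendant '[[-0.04,-0.21,0,0,0,0],[-0.05,-0.25,0,0,0,0],[-0.05,-0.25,0,0,0,0],[-0.05,-0.25,0,0,0,0],[-0.002,-0.052,0,0,0,0],[0,0,-0.12,0,0,0],[0,0,-0.12,0,0,0],[0,0,-0.12,0,0,0],[0,0,-0.08,0,0,0],[0,0,-0.05,0,0,0]]' && python3 -m pendant '[[0,0,-0.02,0,0,0],[0,0,0,0,0,0],[0,0,0,0,0,0],[0,0,0,0,0,0],[0,0,0,0,0,0],[0,0,0,0,0,0],[0,0,0,0,0,0],[0,0,0,0,0,0],[0,0,0,0,0,0],[0,0,0,0,0,0]]' -1
```

```text
time_s: 19.35
eef_pos: [0.5308, 0.115, 0.0433]
eef_rot: [-0.0, 0.167, 0.986, 0.0]
wrist_force: [0.1, -0.2, 0.4]
opening: 1.002
grasp_force: 0.0
time_s: 20.6
eef_pos: [0.5317, 0.1145, 0.041]
eef_rot: [0.001, 0.168, 0.986, 0.0]
wrist_force: [0.0, -0.4, 6.2]
opening: 0.516
grasp_force: 62.0
```

```bash
python3 -m pendant '[[0,0,0.1,0,0,0],[0,0,0.2,0,0,0],[0,0,0.2,0,0,0],[0.07,-0.056,0,0,0,0],[0.15,-0.12,0,0,0,0],[0.15,-0.12,0,0,0,0],[0.15,-0.12,0,0,0,0],[0.1,-0.08,0,0,0,0],[0.0615,-0.048,0,0,0,0],[0,0,0,0,0,0]]' && python3 -m pendant '[[0,0,-0.12,0,0,0],[0,0,-0.12,0,0,0],[0,0,-0.12,0,0,0],[0,0,-0.12,0,0,0],[0,0,-0.06,0,0,0],[0,0,-0.03,0,0,0],[0,0,-0.02,0,0,0],[0,0,0,0,0,0],[0,0,0,0,0,0],[0,0,0,0,0,0]]'
```

```text
time_s: 21.85
eef_pos: [0.6669, 0.005, 0.1383]
eef_rot: [-0.001, 0.168, 0.986, -0.0]
wrist_force: [0.1, 0.1, -2.8]
opening: 0.513
grasp_force: 62.1
time_s: 23.1
eef_pos: [0.6676, 0.0056, 0.0227]
eef_rot: [0.0, 0.168, 0.986, 0.0]
wrist_force: [-0.4, -0.0, -3.2]
opening: 0.514
grasp_force: 62.1
```

```bash
python3 -m pendant '[[0,0,-0.005,0,0,0],[0,0,-0.004,0,0,0],[0,0,-0.004,0,0,0],[0,0,-0.003,0,0,0],[0,0,-0.003,0,0,0],[0,0,0,0,0,0],[0,0,0,0,0,0],[0,0,0,0,0,0],[0,0,0,0,0,0],[0,0,0,0,0,0]]'
```

```text
time_s: 24.35
eef_pos: [0.6673, 0.0057, 0.019]
eef_rot: [0.0, 0.168, 0.986, -0.0]
wrist_force: [-4.9, 0.6, 5.7]
opening: 0.515
grasp_force: 62.7
```

Contact as expected. Releasing, rising and re-measuring a and b.

```bash
python3 -m pendant '[[0,0,0,0,0,0],[0,0,0,0,0,0],[0,0,0,0,0,0],[0,0,0,0,0,0],[0,0,0,0,0,0],[0,0,0,0,0,0],[0,0,0.05,0,0,0],[0,0,0.15,0,0,0],[0,0,0.2,0,0,0],[0,0,0.2,0,0,0]]' 1
python3 - <<'E'
from fit import *
for cams in((T,S),(T,),(S,)):
    print("a",fit(.530,.112,.026,.034,cams),"b",fit(.519,-.110,.026,.029,cams))
E
```

```text
time_s: 25.6
eef_pos: [0.6672, 0.0057, 0.1402]
eef_rot: [0.0, 0.168, 0.986, -0.0]
wrist_force: [0.2, -0.1, 0.4]
opening: 1.003
grasp_force: 0.0
a [45.7743  0.531   0.113 ] b [109.8879   0.519   -0.11  ]
a [0.9239 0.526  0.122 ] b [60.    0.52 -0.11]
a [45.2711  0.531   0.113 ] b [49.8879  0.519  -0.11  ]
```

```bash
python3 -m pendant '[[-0.08,0.06,0,0,0,0],[-0.15,0.12,0,0,0,0],[-0.15,0.12,0,0,0,0],[-0.15,0.12,0,0,0,0],[-0.1,0.07,0,0,0,0],[-0.056,0.0415,0,0,0,0],[0,0,-0.13,0,0,0],[0,0,-0.13,0,0,0],[0,0,-0.13,0,0,0],[0,0,-0.1,0,0,0]]' && python3 -m pendant '[[0,0,-0.05,0,0,0],[0,0,-0.05,0,0,0],[0,0,-0.03,0,0,0],[0,0,-0.02,0,0,0],[0,0,0,0,0,0],[0,0,0,0,0,0],[0,0,0,0,0,0],[0,0,0,0,0,0],[0,0,0,0,0,0],[0,0,0,0,0,0]]' && python3 -c "
from h import *
cv2.imwrite('pics/w5.png',camera('wrist')['color'])"
```

```text
time_s: 26.95
eef_pos: [0.5301, 0.1117, 0.0393]
eef_rot: [-0.0, 0.168, 0.986, -0.0]
wrist_force: [0.5, 0.2, 0.2]
opening: 0.995
grasp_force: 0.0
time_s: 28.2
eef_pos: [0.53, 0.112, 0.0103]
eef_rot: [0.0, 0.168, 0.986, -0.0]
wrist_force: [0.1, 0.3, 0.1]
opening: 1.0
grasp_force: 0.0
```

View pics/w5.png

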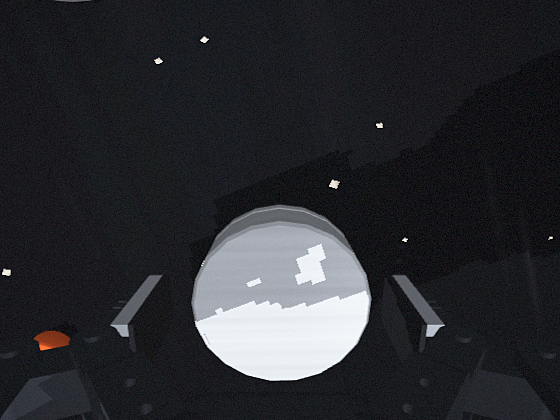

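Weight a lies centred at (281,300) between the pads, which are clear on both sides. Closing.

```bash
python3 -m pendant '[[0,0,0,0,0,0],[0,0,0,0,0,0],[0,0,0,0,0,0],[0,0,0,0,0,0],[0,0,0,0,0,0],[0,0,0,0,0,0],[0,0,0,0,0,0],[0,0,0,0,0,0],[0,0,0,0,0,0],[0,0,0,0,0,0]]' -1
```

```text
time_s: 29.5
eef_pos: [0.5305, 0.1123, 0.0111]
eef_rot: [0.0, 0.168, 0.986, 0.0]
wrist_force: [-2.3, -0.2, 6.2]
opening: 0.772
grasp_force: 66.5
```

```bash
python3 -m pendant '[[0,0,0.06,0,0,0],[0,0,0.12,0,0,0],[0,0,0.15,0,0,0],[-0.03,0.06,0.07,0,0,0],[-0.1,0.18,0,0,0,0],[-0.12,0.21,0,0,0,0],[-0.12,0.21,0,0,0,0],[-0.1,0.18,0,0,0,0],[-0.06,0.11,0,0,0,0],[-0.0285,0.049,0,0,0,0]]' && python3 -m pendant '[[0,0,0,0,0,0],[0,0,-0.08,0,0,0],[0,0,-0.08,0,0,0],[0,0,-0.08,0,0,0],[0,0,-0.06,0,0,0],[0,0,-0.03,0,0,0],[0,0,-0.02,0,0,0],[0,0,-0.01,0,0,0],[0,0,0,0,0,0],[0,0,0,0,0,0]]'
```

```text
time_s: 30.75
eef_pos: [0.4159, 0.313, 0.0894]
eef_rot: [-0.001, 0.166, 0.986, -0.001]
wrist_force: [0.2, 0.9, -7.2]
opening: 0.769
grasp_force: 70.3
time_s: 32.0
eef_pos: [0.4186, 0.312, 0.0187]
eef_rot: [0.0, 0.168, 0.986, 0.0]
wrist_force: [-0.4, -0.3, -6.9]
opening: 0.768
grasp_force: 70.4
```

```bash
python3 -m pendant '[[0,0,-0.005,0,0,0],[0,0,-0.005,0,0,0],[0,0,-0.004,0,0,0],[0,0,-0.003,0,0,0],[0,0,-0.003,0,0,0],[0,0,0,0,0,0],[0,0,0,0,0,0],[0,0,0,0,0,0],[0,0,0,0,0,0],[0,0,0,0,0,0]]'
```

```text
time_s: 33.25
eef_pos: [0.4183, 0.3118, 0.0151]
eef_rot: [-0.0, 0.167, 0.986, -0.0]
wrist_force: [-5.7, -2.6, 4.5]
opening: 0.77
grasp_force: 71.9
```

```bash
python3 -m pendant '[[0,0,0,0,0,0],[0,0,0,0,0,0],[0,0,0,0,0,0],[0,0,0,0,0,0],[0,0,0,0,0,0],[0,0,0,0,0,0],[0,0,0.05,0,0,0],[0,0,0.15,0,0,0],[0,0,0.2,0,0,0],[0,0,0.1,0,0,0]]' 1 && python3 -m pendant '[[0.03,-0.13,0,0,0,0],[0.06,-0.25,0,0,0,0],[0.06,-0.25,0,0,0,0],[0.06,-0.25,0,0,0,0],[0.06,-0.25,0,0,0,0],[0.06,-0.25,0,0,0,0],[0.06,-0.25,0,0,0,0],[0.06,-0.25,0,0,0,0],[0.055,-0.23,0,0,0,0],[0,0,0,0,0,0]]'
python3 - <<'E'
from h import *
T=camera("top")
cv2.imwrite("pics/t6.png",cv2.resize(T["color"][140:320,120:440],None,fx=2.5,fy=2.5,interpolation=2))
E
```

```text
time_s: 34.5
eef_pos: [0.4195, 0.3124, 0.1173]
eef_rot: [0.002, 0.168, 0.986, 0.001]
wrist_force: [0.1, 0.5, -0.6]
opening: 1.0
grasp_force: 0.0
time_s: 35.75
eef_pos: [0.5203, -0.1135, 0.1153]
eef_rot: [0.001, 0.17, 0.986, -0.001]
wrist_force: [0.3, 1.3, -0.1]
opening: 1.0
grasp_force: 0.0
```

View pics/t6.png

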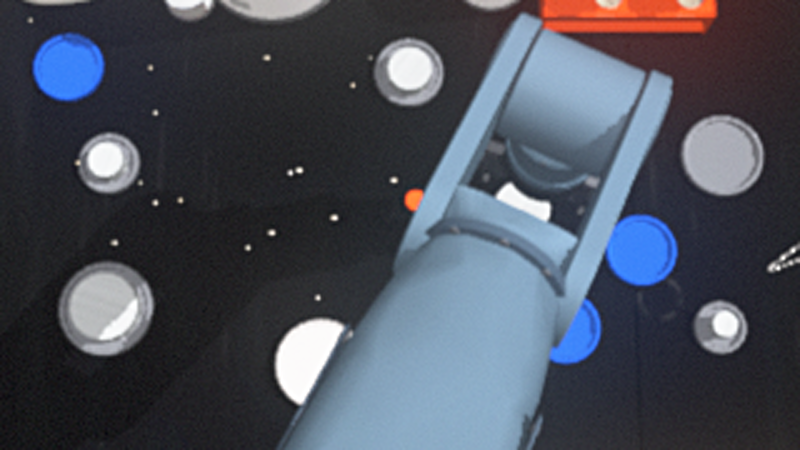

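a, c, d and e are all centred in their grey dishes. Descending on b in two stages.

```bash
python3 -m pendant '[[0,0,0,0,0,0],[0,0,-0.08,0,0,0],[0,0,-0.1,0,0,0],[0,0,-0.1,0,0,0],[0,0,-0.06,0,0,0],[0,0,-0.03,0,0,0],[0,0,0,0,0,0],[0,0,0,0,0,0],[0,0,0,0,0,0],[0,0,0,0,0,0]]'
```

```text
time_s: 37.05
eef_pos: [0.5196, -0.1103, 0.0407]
eef_rot: [0.0, 0.168, 0.986, -0.0]
wrist_force: [-0.1, 0.0, -0.3]
opening: 1.001
grasp_force: 0.0
```

```bash
python3 -m pendant '[[0,0,-0.04,0,0,0],[0,0,-0.04,0,0,0],[0,0,-0.03,0,0,0],[0,0,-0.02,0,0,0],[0,0,-0.01,0,0,0],[0,0,0,0,0,0],[0,0,0,0,0,0],[0,0,0,0,0,0],[0,0,0,0,0,0],[0,0,0,0,0,0]]' && python3 -m pendant '[[0,0,0,0,0,0],[0,0,0,0,0,0],[0,0,0,0,0,0],[0,0,0,0,0,0],[0,0,0,0,0,0],[0,0,0,0,0,0],[0,0,0,0,0,0],[0,0,0,0,0,0],[0,0,0,0,0,0],[0,0,0,0,0,0]]' -1
```

```text
time_s: 38.3
eef_pos: [0.5193, -0.1102, 0.0124]
eef_rot: [0.0, 0.168, 0.986, -0.0]
wrist_force: [0.1, 0.5, -0.3]
opening: 1.0
grasp_force: 0.0
time_s: 39.55
eef_pos: [0.5196, -0.1102, 0.0129]
eef_rot: [0.0, 0.168, 0.986, 0.0]
wrist_force: [-0.5, 1.3, 5.5]
opening: 0.655
grasp_force: 63.4
```

```bash
python3 -m pendant '[[0,0,0.06,0,0,0],[0,0,0.12,0,0,0],[0,0,0.15,0,0,0],[0.015,-0.06,0.07,0,0,0],[0.05,-0.18,0,0,0,0],[0.065,-0.23,0,0,0,0],[0.065,-0.23,0,0,0,0],[0.05,-0.18,0,0,0,0],[0.035,-0.12,0,0,0,0],[0.015,-0.0525,0,0,0,0]]' && python3 -m pendant '[[0,0,0,0,0,0],[0,0,-0.08,0,0,0],[0,0,-0.08,0,0,0],[0,0,-0.08,0,0,0],[0,0,-0.06,0,0,0],[0,0,-0.03,0,0,0],[0,0,-0.02,0,0,0],[0,0,-0.01,0,0,0],[0,0,0,0,0,0],[0,0,0,0,0,0]]'
```

```text
time_s: 40.8
eef_pos: [0.5777, -0.3226, 0.0913]
eef_rot: [-0.001, 0.168, 0.986, 0.0]
wrist_force: [-1.1, -0.5, -5.4]
opening: 0.653
grasp_force: 65.5
time_s: 42.05
eef_pos: [0.5786, -0.3209, 0.0208]
eef_rot: [0.0, 0.168, 0.986, -0.0]
wrist_force: [-0.7, 0.2, -5.7]
opening: 0.659
grasp_force: 65.5
```

```bash
python3 -m pendant '[[0,0,-0.005,0,0,0],[0,0,-0.005,0,0,0],[0,0,-0.004,0,0,0],[0,0,-0.004,0,0,0],[0,0,-0.003,0,0,0],[0,0,0,0,0,0],[0,0,0,0,0,0],[0,0,0,0,0,0],[0,0,0,0,0,0],[0,0,0,0,0,0]]'
```

```text
time_s: 43.3
eef_pos: [0.5785, -0.3208, 0.0169]
eef_rot: [0.0, 0.168, 0.986, -0.0]
wrist_force: [-5.6, 4.0, 5.5]
opening: 0.654
grasp_force: 66.6
```

Contact. Releasing, rising and retreating toward the middle, then a final look.

```bash
python3 -m pendant '[[0,0,0,0,0,0],[0,0,0,0,0,0],[0,0,0,0,0,0],[0,0,0,0,0,0],[0,0,0,0,0,0],[0,0,0,0,0,0],[0,0,0.05,0,0,0],[0,0,0.15,0,0,0],[0,0,0.2,0,0,0],[0,0,0.2,0,0,0]]' 1 && python3 -m pendant '[[0,0,0.1,0,0,0],[-0.05,0.2,0.1,0,0,0],[-0.05,0.25,0,0,0,0],[-0.05,0.25,0,0,0,0],[-0.05,0.25,0,0,0,0],[-0.05,0.25,0,0,0,0],[-0.05,0.2,0,0,0,0],[0,0,0,0,0,0],[0,0,0,0,0,0],[0,0,0,0,0,0]]'
python3 - <<'E'
from fit import *
for n,x,y,r in[("a",.4188,.3121,.034),("b",.5785,-.3207,.029),("c",.668,.0057,.023),("d",.5695,.3169,.018),("e",.3998,-.3101,.013)]: print(n,(x,y),fit(x,y,.030,r))
t=cv2.resize(T["color"][140:320,120:440],(640,360));s=cv2.resize(S["color"][150:400,100:450],(336,240))
cv2.imwrite("pics/f7.png",np.vstack([t,cv2.copyMakeBorder(s,0,0,0,304,0)]))
E
```

```text
time_s: 44.55
eef_pos: [0.5783, -0.3207, 0.138]
eef_rot: [0.0, 0.168, 0.986, -0.0]
wrist_force: [0.3, 0.8, -0.4]
opening: 0.994
grasp_force: 0.0
time_s: 45.8
eef_pos: [0.5186, -0.0418, 0.176]
eef_rot: [0.0, 0.168, 0.986, -0.0]
wrist_force: [0.0, 0.2, -0.1]
opening: 0.999
grasp_force: 0.0
a (0.4188, 0.3121) [58.9867  0.4188  0.3121]
b (0.5785, -0.3207) [99.5109  0.5785 -0.3217]
c (0.668, 0.0057) [4.81009e+01 6.66000e-01 5.70000e-03]
d (0.5695, 0.3169) [90.1318  0.5685  0.3159]
e (0.3998, -0.3101) [102.2587   0.4008  -0.3101]
```

View pics/f7.png

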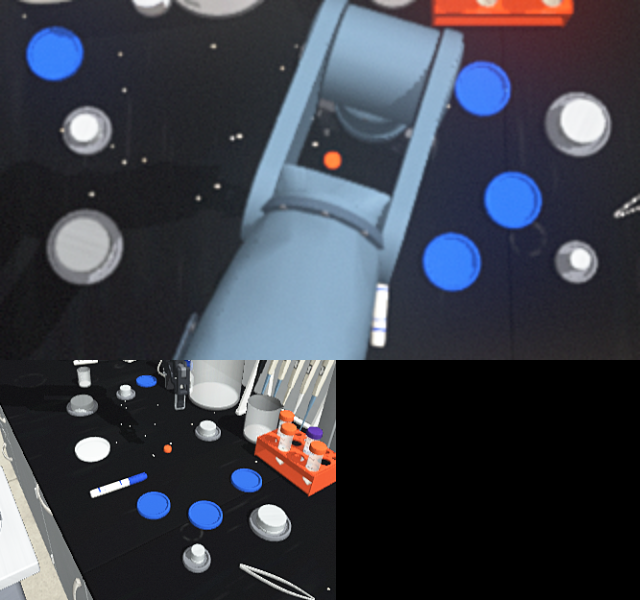

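All five weights lie flat and centred to within about 2 mm: a at (85,247), b at (578,125), d at (87,130), e at (577,262), and c at (208,430) in the scene view. Handing in.

```bash
python3 -c "
from bench import ctrl
print(ctrl.hand_in())"
```

```text
the job is handed in; nothing more can be done
None
```

All five weights were set down flat, each in its matching grey dish and centred to within about 2 mm, with none toppled; I handed the job in at about 46 s, but no verdict was returned.

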